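# Put the spare hot end away in its latched case

### The job

Put the spare printer hot end away: press the thumb button of the black case on the post so that its sprung lid pops open, stand the hot end upright (nozzle up) in the hole inside, then swing the lid down and snap it shut so that it stays latched. Work gently: do not push hard on the case, lid or button, do not drop the hot end, and leave the jar, the tape roll and the wrench alone.

Things in the scene. Friction and masses are not known exactly. Their poses are not given: they have to be found in the camera images.
- stand: Fixed aluminium plate 150 x 130 x 8 mm with a telescopic post carrying the black case. Origin: centre of its underside; x points from button to hinge. The post's HEIGHT SETTING IS NOT MEASURED: case, lid, button and hole sit together up to 7 mm above or below all heights and points given: find by touch. Case: open box 110 x 110 mm centred on the origin, walls 5 mm, rim 95 mm above table.
- hole_nominal (a point): Point on the case's inner floor (39 mm above the table at the middle height setting, true height up to 7 mm off), centre of the one hole in the grey insert: a square through hole 27 mm wide with chamfered edges, at stand x -12, y 0 mm. The insert's top is 10 mm above the floor. The hot end stands on the floor in this hole. Axes as the stand.
- hinge_nominal (a point): Middle of the lid's hinge line (along y), stand x +55 mm, height 95 mm (true height up to 7 mm off). The lid is a plate 110 x 110 x 6 mm; shut, its underside is at hinge height, front edge at stand x -55. A 30 mm wide tongue in the middle of the front edge reaches 10 mm further, under the latch hook.
- lid (a joint): Lid angle (rad): 0 shut, 1.75 fully open, just past upright. Opens up and back, away from the button; its spring opens it within 1 s and holds it open (1 N at the free edge). To shut: push its outer (far) face over and down; for the last 16 mm at the front edge the tongue rides down the hook's ramp, needing up to 10 or 12 N pressed 85 mm from the hinge, then snaps under, lid on its stop.
- pad_nominal (a point): Where to press the thumb button: top of its steel pad, height 80.5 mm (true height up to 7 mm off), stand x -93, y 0. The pad is 36 x 36 mm, stand x -67 to -103, in front of the case. Behind it, at stand x -69 to -58, a 30 mm wide steel hook rises to 35 mm above the pad and holds the lid's tongue. More than 25 N on case, lid or button is too hard.
- button (a joint): Angle of the rocking latch button (rad): 0 at rest, 0.40 pressed to its stop. Its pin lies along y at stand x -67, 2.5 mm under the pad's top. Pressing the pad down tips the hook forward: it starts to move at about 2.5 N, frees the lid at about 0.25 rad (6.5 mm of travel, 4 to 5 N), stops at 10 mm (6 N). It springs back when let go.
- hotend: Spare printer hot end, loose, about 0.06 kg, standing on the table nozzle up: a finned aluminium cylinder 24 mm in diameter and 36 mm high, above it a thin neck and a heater block 20 x 16 x 8 mm (39 to 47 mm up) and a brass nozzle tip, 52 mm in all. Origin: centre of the cylinder's underside; z up along its axis to the nozzle.
- jar: Bystander: small amber jar with a white cap, 56 mm in diameter, 70 mm high. Origin: centre of its underside.
- tape: Bystander: roll of tape lying flat, a cardboard-brown ring 90 mm in diameter, 20 mm high. Origin: centre of its underside.
- wrench: Bystander: steel wrench, 150 mm long, lying flat. Origin: middle of its underside; x along its length.
Mind the look-alikes: they are no part of the job. Of the things that look like the hotend, take the one that is farthest to the robot's right at the start.

How it is judged (in metres and radians):
On the way, in this order (a step that is already met when the one before it is completed fails the run):
1. the thumb button is pressed in (value of joint button above 0.1 rad), for 0.02 s.
2. the lid has popped open (value of joint lid above 1.4 rad), for 0.1 s.
3. the hot end stands upright in the hole of the open case, let go (x of hotend in the frame of stand between -0.017 and -0.007 m and y of hotend in the frame of stand between -0.005 and 0.005 m and z of hotend in the frame of stand between 0.028 and 0.049 m and angle between hotend's own z axis and vertical below 0.12 rad and value of joint lid above 1 rad and contact force between the fingers and hotend below 0.1 N), for 0.2 s.
At the end, for the whole second after the job is handed in: The lid is shut and latched (under 0.03 rad, at rest) with the button back at rest (under 0.06 rad), and the hot end stands in the hole inside: within 5 mm of the hole's centre in x and y, tilted less than 0.12 rad, at the height of the inner floor, at rest (value of joint lid below 0.03 rad and value of joint button below 0.06 rad and velocity of joint lid below 0.05 rad/s and linear speed of hotend below 0.02 m/s and x of hotend in the frame of stand between -0.017 and -0.007 m and y of hotend in the frame of stand between -0.005 and 0.005 m and z of hotend in the frame of stand between 0.028 and 0.049 m and angle between hotend's own z axis and vertical below 0.12 rad); the robot touches nothing.
It fails at once if the robot pushes on the case, lid, button or stand with more than 25 N (contact force between any of the fingers, the arm and stand above 25 N).
It fails at once if the hot end is dropped (falls free faster than 0.5 m/s) (contact force between the fingers and hotend below 0.05 N and linear speed of hotend above 0.5 m/s).
It fails at once if the jar is moved more than 30 mm (distance of jar from where it was at the start of the episode above 0.03 m).
It fails at once if the tape is moved more than 30 mm (distance of tape from where it was at the start of the episode above 0.03 m).
It fails at once if the wrench is moved more than 30 mm (distance of wrench from where it was at the start of the episode above 0.03 m).
It also fails if it takes over 72 s, if anything falls off the work surface, if the arm or the gripper's body presses on something with over 40 N, if the wrist force passes 120 N, or if a joint passes its speed limit or range.

### The arm

A 6-joint arm with a two-finger parallel gripper is mounted at the origin on the work surface. World frame = base frame: x ahead of the robot, y to its left, z up, the work surface at z = 0. Lengths are in m, angles in degrees, forces in N, time in s.
With the tool pointing down it reaches from about 0.25 to 0.775 m from the base axis. Payload 8.9 kg.
Tool frame: the origin (TCP) lies midway between the tips of the shut fingers; the grasp point (between the pads) lies 19 mm behind it; y points along the fingers, z is the direction in which the jaws open and shut, and the axes are right-handed (so a half turn about y gives the same grasp; the last joint's range is limited). The gripper opens to 85 mm and grips with 20 to 120 N. Pads are 22 mm wide; open, the fingers measure 114 mm over their backs; the gripper's body (76 mm by 85 mm) begins 54 mm behind the grasp point. The pads swing forward as they close: fully open they stand 13 mm farther back than shut.
Start: joints at [64.154, 16.656, -8.789, 64.555, 0, 82.019], TCP at [0.161, 0.5, 0.231] pointing down, gripper open.
Joint ranges: [-144.48, 144.48], [-52.06, 99.96], [-74.48, 78.29], [-112.23, 115.85], [-86.99, 84.42], [-180, 180]. Speed limits (degrees/s): [127.2, 127.2, 159.86, 180, 180, 180].

### API

Orientations are given as [roll, pitch, yaw] about the fixed x, y, z axes, in that order (R = Rz(yaw) Ry(pitch) Rx(roll)).
In Python, from workcell import robot, eyes gives the robot as it stands.
- The arm moves only by the tool servo_tool, never from a script. Its argument "increments" is a list of rows, each a list of 5 numbers: the shift along the world's x, y, z in units of 1 m (1.0 is 1 m), then the turn about the world's z in units of 60 degrees (1.0 is 60 degrees), then the gripper's target within -1 to 1 (fully open at 1, half-way at 0, shut at -1). In form: [[x, y, z, twist, gripper], ...]. A call has 1 to 12 rows; each row is the pose to reach, as a shift and turn from the pose commanded when the call began; what a row does not reach only later rows make up. A row lasts 1/8 s, in which the tool goes at most 62.5 mm and 10.7 degrees, less where a joint would pass 70% of its speed; a pose out of reach is approached as far as the arm can. A call with a number of a shift or a turn outside -1 to 1 is refused whole. A call with a gripper value outside its range is refused whole. The fingers move at their own pace and stop on an object; "force" is the grip in N (left out, the last holds). Time passes only in rows, so rows that repeat a pose let the fingers close. It gives the time, the measured TCP pose, the force and the opening at its end, in the units of the state.
- robot.get_obs(): the state, without advancing time (a new reading comes with each control period).
- eyes.get_image(name): name is "scene" or "top" or "wrist"; returns a dict with "color" (420x560x3 uint8, red, green, blue), "z_map" (420x560 float32, m along the optical axis (not along the pixel's ray), 0 where there is no reading), "fx", "fy", "cx", "cy" (pixels), "k1" (the pictures are not rectified: a ray, as slopes to the right and down, at radius r is drawn at 1 + k1 r^2 times it, then the intrinsics apply), "R" (3x3) and "t" (3): a world point X has camera coordinates R X + t. Camera axes: x right, y down, z forward; pixel columns grow to the right and rows downward; lengths in m; the calibration is good to about 2 mm. A picture is of the moment at which its call begins.
- robot.hand_in(): hands the job in, once; it reports no verdict.
The state is a dict: "t": time; "qpos": joint angles; "joint_vel": joint speeds; "tau": joint torques, N m; "ee_pos": TCP position; "orientation": TCP orientation; "ft_force": force on the tool from outside, world axes, zero at the start; "ft_torque": the same for the moment, N m; "width": opening from 0.0 (shut) to 1.0 (fully open).
Only numpy, scipy, OpenCV 4.12 (cv2) and the standard library are available. Lean on these libraries where they do the work, as an engineer would, in place of code of your own. Each camera call takes 0.05 s, during which the arm holds its last target.

## Working session

There is one attempt and no reset: what is moved stays moved. The work goes in short steps, Python scripts to look and compute and a tool call to move; the robot and the scene stay as the last step left them, time stands still between calls to the robot, and variables do not carry over. Pictures are saved under pics/ and viewed, and the job is handed in when it is done.

Besides the shell and the picture viewer there is one more tool, called in YAML: its name, and indented under it one key for each argument. servo_tool: Moves the arm, as the interface text tells. Shifts and turns lie within -1 to 1; 1 stands for 1 m of shift or 60 degrees of turn. Its arguments: {"type":"object","properties":{"increments":{"type":"array"},"force":{"type":"number"}},"required":["increments"]}

```bash
mkdir -p pics
cat > h.py <<'E'
import numpy as np, cv2
from workcell import robot, eyes
def grab(n,tag):
    im=eyes.get_image(n); cv2.imwrite(f'pics/{tag}.png',im['color'][:,:,::-1]); np.save(f'pics/{tag}.npy',im,allow_pickle=True); return im
def load(tag): return np.load(f'pics/{tag}.npy',allow_pickle=True).item()
def ray(im,u,v):
    K=np.array([[im['fx'],0,im['cx']],[0,im['fy'],im['cy']],[0,0,1]],float)
    xd,yd=(u-im['cx'])/im['fx'],(v-im['cy'])/im['fy']
    x,y=xd,yd
    for _ in range(30):
        s=1+im['k1']*(x*x+y*y); x,y=xd/s,yd/s
    R=np.array(im['R']);t=np.array(im['t'])
    return -R.T@t, R.T@np.array([x,y,1.])
def onz(im,u,v,z):
    o,d=ray(im,u,v); return o+d*(z-o[2])/d[2]
def dep(im,u,v):
    o,d=ray(im,u,v); return o+d*im['z_map'][int(round(v)),int(round(u))]
def proj(im,X):
    c=np.array(im['R'])@np.array(X,float)+np.array(im['t']); x,y=c[:2]/c[2]; s=1+im['k1']*(x*x+y*y)
    return im['fx']*x*s+im['cx'], im['fy']*y*s+im['cy']
def cloud(im):
    H,W=im['z_map'].shape
    u,v=np.meshgrid(np.arange(W),np.arange(H)); xd=(u-im['cx'])/im['fx'];yd=(v-im['cy'])/im['fy'];x,y=xd,yd
    for _ in range(30):
        s=1+im['k1']*(x*x+y*y); x,y=xd/s,yd/s
    z=im['z_map']; P=np.stack([x*z,y*z,z],-1)
    return (P-np.array(im['t']))@np.array(im['R'])
E
python3 - <<'E'
from h import *
print(robot.get_obs())
for n in ['scene','top','wrist']:
    im=grab(n,n+'0'); print(n,im['fx'],im['k1'],-np.array(im['R']).T@np.array(im['t']),np.array(im['R'])[2])
E
```

```text
{'t': 0.0, 'qpos': array([ 6.41527536e+01,  1.66886381e+01, -8.82839373e+00,  6.45552106e+01,
       -1.17054868e-03,  8.20192375e+01]), 'joint_vel': array([-0.02307507,  0.01059953,  0.04540894, -0.04177782, -0.01043482,
        0.04838936]), 'tau': array([-1.02593523e-03, -5.37142432e+01,  3.31376660e+01,  1.56828639e-02,
       -2.94199235e-04,  1.68394195e-05]), 'ee_pos': array([0.16088446, 0.4993032 , 0.23075236]), 'orientation': array([-9.00717053e+01,  8.87096963e-03, -1.78664887e+01]), 'ft_force': array([0.41541666, 0.36605686, 0.32944231]), 'ft_torque': array([0.05618887, 0.00507535, 0.00416936]), 'width': 1.0026442727258909}
scene 497.8765878827732 -0.10883439065918107 [ 1.06570344 -0.70626837  0.67922191] [-0.45864726  0.70744204 -0.53774384]
top 470.9229963188446 -0.13331120199433613 [0.47724193 0.05215261 1.02930372] [ 0.08868023 -0.01455232 -0.99595384]
wrist 319.95819125999026 -0.013537996327362913 [0.08535964 0.52370446 0.37346579] [ 0.29682874 -0.0960541  -0.95008753]
```

View pics/scene0.png

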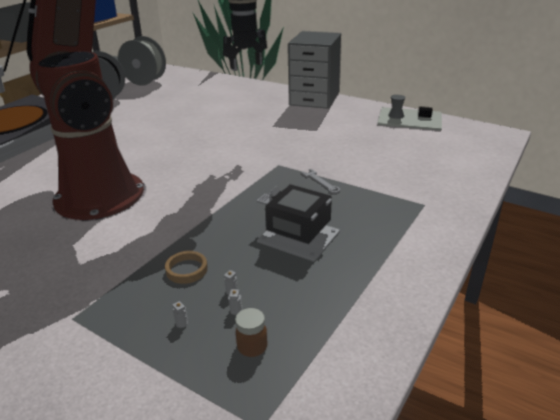

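View pics/top0.png

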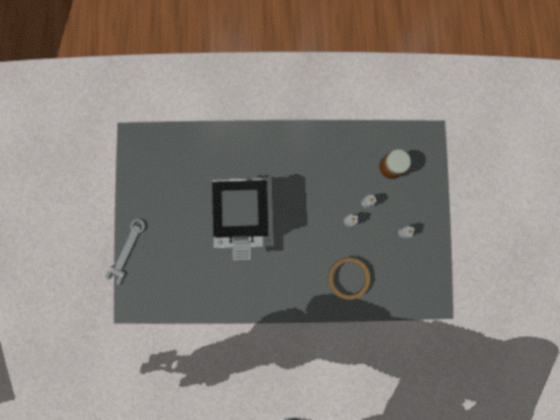

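View pics/wrist0.png

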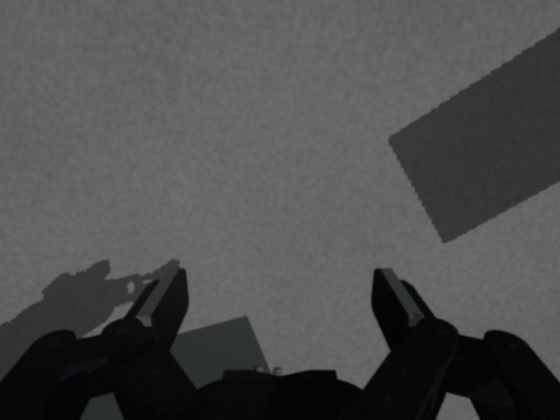

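Three hot-end look-alikes show in the top view at (351,220), (369,200) and (407,231). In the scene view they are at (231,282), (235,301) and (180,315). The jar is at top (398,162), the tape at (350,278), the wrench at (127,250), and the case at (240,210) with its button toward the robot at (241,252). I'll locate each of them next.

Run:
```python
from h import *
T=load('top0');S=load('scene0')
for u,v in [(351,220),(369,200),(407,231)]: print('T',dep(T,u,v),onz(T,u,v,.04))
for u,v in [(231,282),(235,301),(180,315)]: print('S',dep(S,u,v))
for n,(u,v) in dict(jar=(398,162),tape=(330,278),wr=(127,250),lid=(240,210),rimL=(216,210),rimR=(264,210),rimF=(240,233),rimB=(240,185),pad=(242,254),plate=(222,243)).items(): print(n,dep(T,u,v))
for n,t,im in [('top',(180,150,460,310),T),('scene',(140,160,360,360),S)]:
    a,b,c,d=t; k=800/(c-a); k=min(k,600/(d-b)); cv2.imwrite(f'pics/{n}0c.png',cv2.resize(im['color'][b:d,a:c,::-1],None,fx=k,fy=k,interpolation=cv2.INTER_CUBIC))
P=cloud(T); z=P[...,2]
m=(z>.085)&(z<.12)&(P[...,1]>-.0)
p=P[m]; print(len(p),p.min(0),p.max(0),p.mean(0))
```

```text
T [ 0.55288698 -0.12118719  0.05089318] [ 0.55372918 -0.12311707  0.04      ]
T [ 0.59495619 -0.16096503  0.04947215] [ 0.59609415 -0.16302526  0.04      ]
T [ 0.52854165 -0.24161296  0.0462953 ] [ 0.52887018 -0.24349427  0.04      ]
S [ 0.56278638 -0.13014683  0.03302212]
S [ 0.60399134 -0.17184265  0.03482289]
S [ 0.53654036 -0.25238481  0.03122793]
jar [ 0.67230093 -0.22094639  0.06995617]
tape [ 0.43131805 -0.07853987  0.02010497]
wr [0.49536635 0.36169261 0.00790556]
lid [0.5714633  0.10812566 0.09807082]
rimL [0.57179648 0.15572162 0.09961751]
rimR [0.57067235 0.06040947 0.10113737]
rimF [0.52563326 0.10824292 0.09989896]
rimB [0.62142597 0.10783767 0.09955604]
pad [0.48433914 0.10553113 0.08247513]
plate [0.50909159 0.15294405 0.00818935]
3236 [0.48237676 0.05262927 0.08513595] [0.63629663 0.16401771 0.11655949] [0.57323826 0.10790183 0.10147862]
```

View pics/top0c.png

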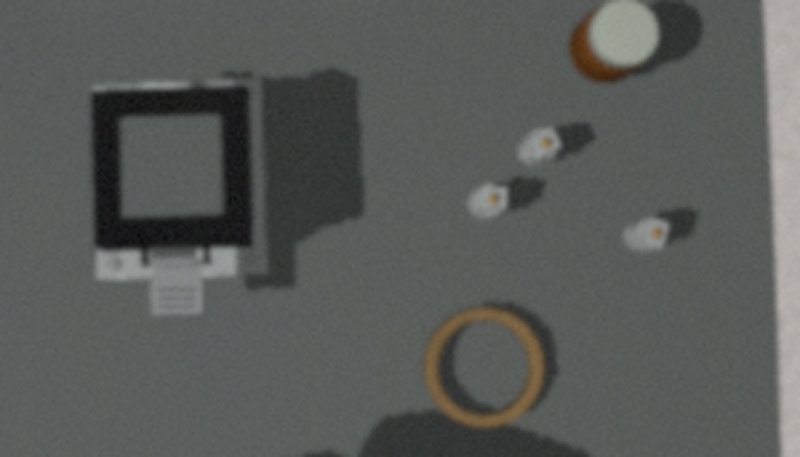

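View pics/scene0c.png

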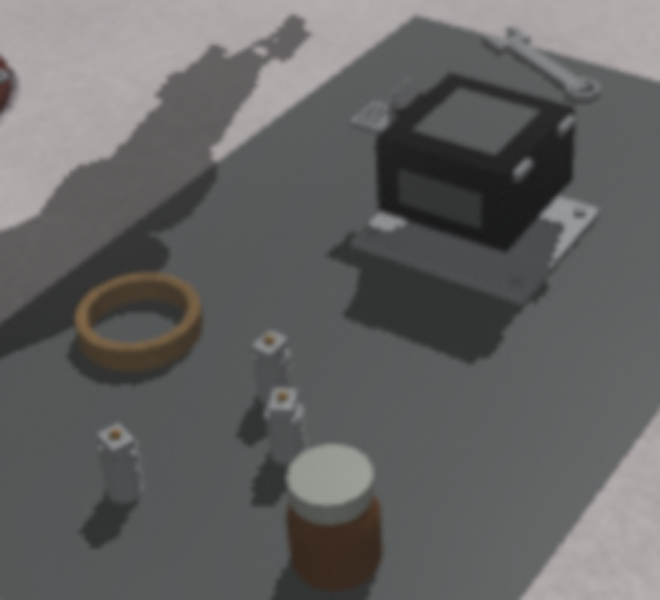

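Run:
```python
from h import *
T=load('top0');P=cloud(T); g=T['color'].max(2).astype(int)
z=P[...,2]
print('lid z med',np.median(z[195:228,225:258]), 'pad z',np.median(z[250:258,236:247]),np.median(z[248:258,238:246]),'plate',np.median(z[240:245,218:226]),'table',np.median(z[280:300,200:230]))
m=((g<45)).astype(np.uint8); m[:, :200]=0; m[:,275:]=0; m[:170]=0;m[240:]=0
n,l,st,c=cv2.connectedComponentsWithStats(m); i=1+np.argmax(st[1:,4]); print(st[i])
cnt=cv2.findContours((l==i).astype(np.uint8),cv2.RETR_EXTERNAL,cv2.CHAIN_APPROX_NONE)[0]
pts=np.vstack([x[:,0] for x in cnt]); W=np.array([onz(T,u,v,.101) for u,v in pts])[:,:2]
r=cv2.minAreaRect((W*1000).astype(np.float32)); print('rect',r, W.min(0),W.max(0))
m2=((l==i)); print(g[205:215,205:280:3][0])
# hot ends body z>.01
for u,v in [(351,220),(369,200),(407,231)]:
    y0,y1,x0,x1=v-15,v+15,u-18,u+18
    p=P[y0:y1,x0:x1].reshape(-1,3); q=p[(p[:,2]>.037)&(p[:,2]<.056)]; print(len(q),np.median(q,0),q.mean(0),(q.min(0)+q.max(0))/2)
S=load('scene0');Q=cloud(S)
for u,v in [(231,282),(235,301),(180,315)]:
    p=Q[v-18:v+18,u-14:u+14].reshape(-1,3); q=p[p[:,2]>.037]; print(len(q),q.mean(0),(q.min(0)+q.max(0))/2)
cv2.imwrite('pics/he.png',np.hstack([cv2.resize(T['color'][211:251,387:427,::-1],(400,400),interpolation=cv2.INTER_NEAREST),cv2.resize(S['color'][295:335,160:200,::-1],(400,400),interpolation=cv2.INTER_NEAREST)]))
```

```text
lid z med 0.10188725458480051 pad z 0.08067142157637289 0.08085633759140468 plate 0.008948926268360729 table 0.00048563278945694003
[ 213  181   55   56 1527]
rect ((573.9072265625, 108.32245635986328), (109.85125732421875, 106.7689208984375), 1.0773707628250122) [0.51941894 0.05460516] [0.62911622 0.16162779]
[94 94 82 29 26 33 89 93 93 93 93 93 93 92 95 94 93 87 33 28 28 70 82 58
 52]
86 [ 0.5541575  -0.12305288  0.04600164] [ 0.5545762  -0.12344173  0.0460326 ] [ 0.56386516 -0.13577379  0.04523588]
80 [ 0.59504967 -0.16382346  0.04682279] [ 0.59541567 -0.16409143  0.04660134] [ 0.59581588 -0.16444548  0.04534308]
86 [ 0.52731629 -0.24428524  0.04677279] [ 0.52717926 -0.2447255   0.04605208] [ 0.52760423 -0.24395127  0.04544928]
197 [ 0.58660942 -0.1562984   0.05489636] [ 0.80646688 -0.41038814  0.35814292]
217 [ 0.63393644 -0.19817884  0.06371656] [ 0.82534771 -0.42941883  0.35815555]
106 [ 0.5410878 -0.2565662  0.0576215] [ 0.79092831 -0.47152511  0.35815026]
```

View pics/he.png

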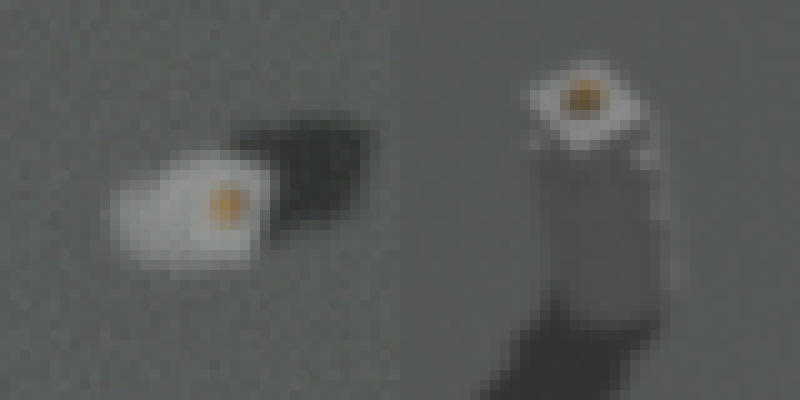

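The choice is the hot end at top (407,231), the one with the most negative y. The crop shows its brass tip at top (410,231) and scene (178,305), standing nozzle up. Next I'll triangulate that tip and refine the stand's heading.

Run:
```python
from h import *
T=load('top0');S=load('scene0');P=cloud(T)
for z in (.048,.051): print(onz(T,409.7,231.2,z),onz(S,178.3,304.6,z))
o,d=ray(T,409.7,231.2);p,e=ray(S,178.3,304.6)
s=np.linalg.lstsq(np.c_[d,-e],p-o,rcond=None)[0]; print('tri',o+s[0]*d,p+s[1]*e)
# lid edges: fit lines using depth-discontinuity/colour row by row
g=T['color'].max(2).astype(float)
def edge(line,lo,hi):
    seg=line[lo:hi]; i=np.argmax(np.abs(np.diff(seg))); return lo+i+.5
L=[];R=[];B=[];F=[]
for v in range(186,232): L.append(onz(T,edge(g[v],206,218),v,.101)); R.append(onz(T,edge(g[v],262,271),v,.101))
for u in range(218,262): F.append(onz(T,u,edge(g[:,u],230,242),.101)); B.append(onz(T,u,edge(g[:,u],176,186),.101))
for n,A,k in (('L',L,0),('R',R,0),('F',F,1),('B',B,1)):
    A=np.array(A)[:,:2]; c=np.median(A,0); vx,vy,x0,y0=cv2.fitLine(A.astype(np.float32),cv2.DIST_HUBER,0,.001,.001).ravel(); print(n,c,np.degrees(np.arctan2(vy,vx)),x0,y0)
m=(np.abs(P[...,2]-.081)<.006)&(P[...,0]<.515)&(P[...,1]>.07)&(P[...,1]<.14); q=P[m]; print('pad',len(q),q.mean(0),q.min(0),q.max(0))
m=(P[...,2]>.107)&(P[...,1]>.07)&(P[...,1]<.14)&(P[...,0]<.52);q=P[m];print('hook',len(q),q.mean(0),q.min(0),q.max(0))
# plate
q=P[(np.abs(P[...,2]-.008)<.003)&(P[...,0]<.53)&(P[...,0]>.48)&(P[...,1]>0)&(P[...,1]<.2)];print('plate',q.min(0),q.max(0))
```

```text
[ 0.52795135 -0.24695807  0.048     ] [ 0.5291004  -0.24522167  0.048     ]
[ 0.52779633 -0.24604364  0.051     ] [ 0.53165071 -0.24741288  0.051     ]
tri [ 0.52791731 -0.24675728  0.04865874] [ 0.52939227 -0.24547244  0.04834333]
L [0.57472799 0.16252549] 0.046404213 0.5690113 0.16253608
R [0.57361371 0.05376414] 1.1805688 0.57808673 0.054400984
F [0.51901969 0.10921171] -88.97053 0.5195008 0.11295322
B [0.62997329 0.1087211 ] -88.74875 0.6293449 0.11491431
pad 333 [0.49166173 0.10637036 0.08073772] [0.47237616 0.08137035 0.07569135] [0.51452859 0.13191413 0.0860782 ]
hook 61 [0.51169789 0.10665387 0.11215581] [0.50741923 0.09180412 0.10706762] [0.51555031 0.12139467 0.11655949]
plate [0.48251426 0.00096674 0.00501266] [0.52980683 0.19681238 0.01099374]
```

servo_tool:
  increments:
    - [0.035,-0.045,-0.03,0.05,-1]
    - [0.07,-0.09,-0.05,0.1,-1]
    - [0.105,-0.13,-0.05,0.15,-1]
    - [0.14,-0.175,-0.05,0.2,-1]
    - [0.175,-0.22,-0.05,0.25,-1]
    - [0.21,-0.26,-0.05,0.3,-1]
    - [0.245,-0.305,-0.05,0.316,-1]
    - [0.28,-0.35,-0.05,0.316,-1]
    - [0.3165,-0.3936,-0.06,0.316,-1]
    - [0.3165,-0.3936,-0.08,0.316,-1]
    - [0.3165,-0.3936,-0.1,0.316,-1]
    - [0.3165,-0.3936,-0.1,0.316,-1]
  force: 30

```text
t: 1.65
ee_pos: [0.4763, 0.1058, 0.1301]
orientation: [-90.0, 0.2, 1.1]
ft_force: [0.2, -0.7, 0.5]
width: 0.001
```

Run:
```python
from h import *
o=robot.get_obs();print(o['ee_pos'],o['ft_force'])
grab('wrist','w1');grab('scene','s1')
a=load('s1')['color'][150:290,190:380,::-1]
cv2.imwrite('pics/s1c.png',cv2.resize(a,None,fx=4,fy=4))
```

```text
[0.47631522 0.10582583 0.13008383] [ 0.18422358 -0.73340331  0.50927864]
```

View pics/s1c.png

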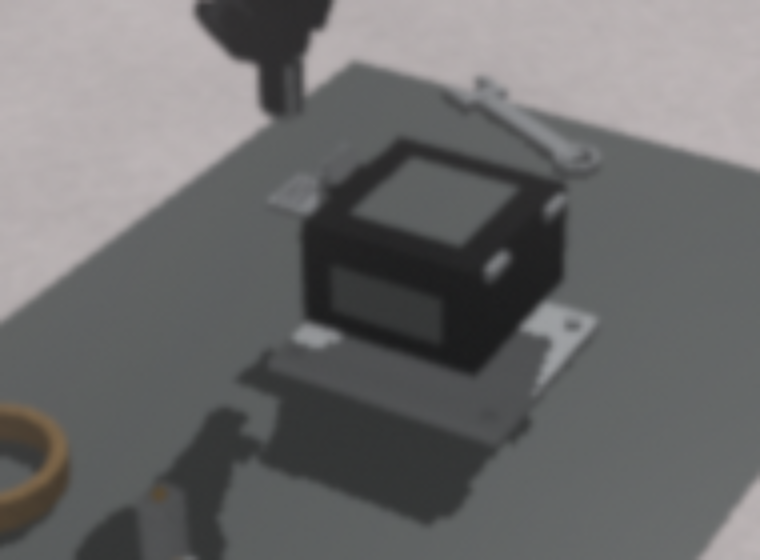

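View pics/w1.png

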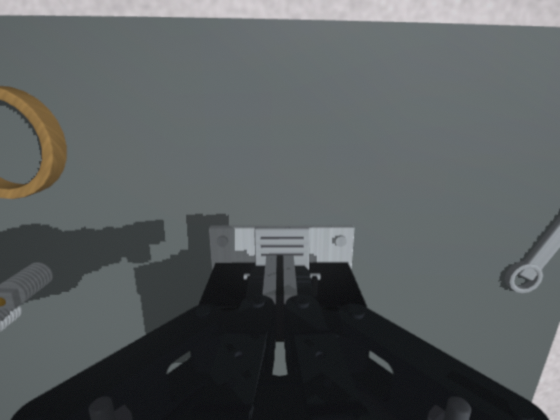

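The wrist view shows the shut fingers at (280,265), centred over the pad at (282,240). I'll lower gently onto it.

servo_tool:
  increments:
    - [0.001,0.0005,-0.015,0,-1]
    - [0.001,0.0005,-0.03,0,-1]
    - [0.001,0.0005,-0.04,0,-1]
    - [0.001,0.0005,-0.043,0,-1]
    - [0.001,0.0005,-0.045,0,-1]
    - [0.001,0.0005,-0.045,0,-1]

```text
t: 2.5
ee_pos: [0.4788, 0.1066, 0.0865]
orientation: [-90.0, -0.0, 1.1]
ft_force: [0.4, 1.3, -0.4]
width: 0.003
```

servo_tool:
  increments:
    - [0,0,-0.001,0,-1]
    - [0,0,-0.002,0,-1]
    - [0,0,-0.002,0,-1]

```text
t: 2.88
ee_pos: [0.4785, 0.1066, 0.0843]
orientation: [-90.0, 0.0, 1.1]
ft_force: [0.3, -0.3, 0.3]
width: 0.001
```

servo_tool:
  increments:
    - [0,0,-0.001,0,-1]
    - [0,0,-0.002,0,-1]
    - [0,0,-0.002,0,-1]

```text
t: 3.25
ee_pos: [0.4785, 0.1066, 0.0822]
orientation: [-90.0, 0.0, 1.1]
ft_force: [0.7, 0.5, 0.0]
width: 0.005
```

servo_tool:
  increments:
    - [0,0,-0.001,0,-1]
    - [0,0,-0.002,0,-1]
    - [0,0,-0.002,0,-1]

```text
t: 3.62
ee_pos: [0.4786, 0.1066, 0.0804]
orientation: [-90.0, -0.0, 1.1]
ft_force: [-0.9, -0.0, 3.4]
width: 0.001
```

servo_tool:
  increments:
    - [0,0,-0.002,0,-1]
    - [0,0,-0.004,0,-1]
    - [0,0,-0.006,0,-1]
    - [0,0,-0.0075,0,-1]
    - [0,0,-0.0075,0,-1]

```text
t: 4.25
ee_pos: [0.479, 0.1066, 0.0729]
orientation: [-90.0, -0.1, 1.1]
ft_force: [-0.6, 0.1, 5.9]
width: -0.005
```

Run:
```python
from h import *
grab('scene','s2')
a=load('s2')['color'][150:290,190:380,::-1]
cv2.imwrite('pics/s2c.png',cv2.resize(a,None,fx=4,fy=4)); print(robot.get_obs()['ft_force'])
```

```text
[-0.98991019  0.79007806  5.51065626]
```

View pics/s2c.png

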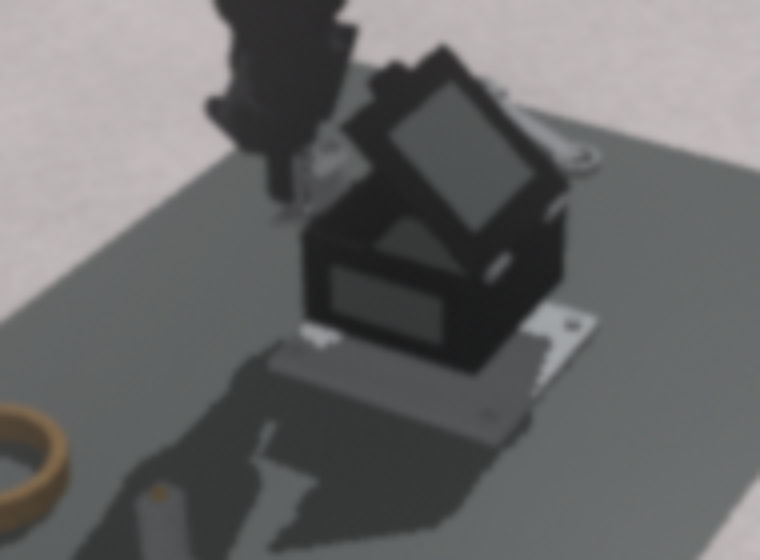

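The lid is swinging open, about half-way at this moment, so I'll lift off and back away.

servo_tool:
  increments:
    - [0,0,0.006,0,-1]
    - [-0.01,0,0.02,0,-1]
    - [-0.02,0,0.04,0,-1]
    - [-0.03,-0.03,0.08,0,-0.3]
    - [-0.03,-0.08,0.12,0,0]
    - [-0.03,-0.13,0.14,0,0]
    - [-0.03,-0.18,0.14,0,0]
    - [-0.02,-0.23,0.14,0,0]
    - [0,-0.28,0.14,0,0]
    - [0.02,-0.32,0.13,0,0]
    - [0.049,-0.353,0.12,0,0]
    - [0.049,-0.353,0.11,0,0]

```text
t: 5.8
ee_pos: [0.5281, -0.2482, 0.1824]
orientation: [-90.0, -0.0, 1.0]
ft_force: [-0.4, 0.3, -0.5]
width: 0.498
```

Run:
```python
from h import *
print(robot.get_obs())
for n in ('top','wrist','scene'): grab(n,n+'3')
```

```text
{'t': 5.8, 'qpos': array([-3.23432322e+01,  2.46911111e+01, -4.42938032e+00,  6.08591674e+01,
       -1.04999168e-02, -3.33319599e+01]), 'joint_vel': array([  1.6281398 ,   0.60378884, -11.98042313, -10.25884158,
         0.29922071,   0.51537852]), 'tau': array([-1.45019207e+00, -6.12928033e+01,  3.50098193e+01,  4.73028724e-02,
       -1.18845608e-01, -1.60855232e-01]), 'ee_pos': array([ 0.52814024, -0.24821806,  0.18235236]), 'orientation': array([-9.00199500e+01, -1.12255125e-02,  9.88727810e-01]), 'ft_force': array([-0.36516624,  0.28815068, -0.53468169]), 'ft_torque': array([ 0.00579321,  0.04730752, -0.01299614]), 'width': 0.49847435470513396}
```

View pics/top3.png

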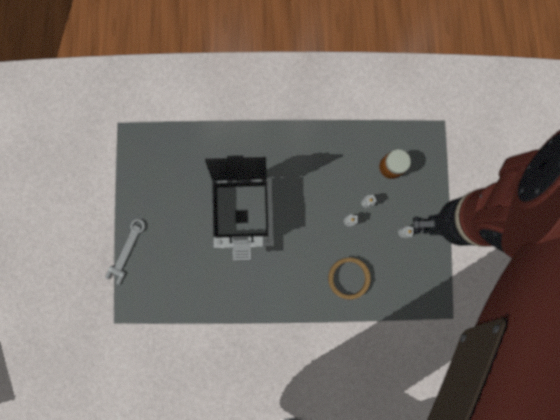

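View pics/wrist3.png

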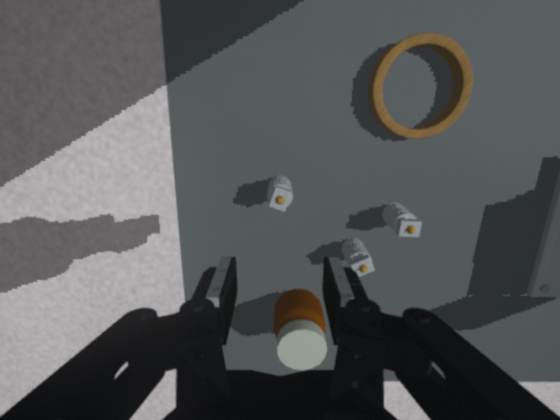

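View pics/scene3.png

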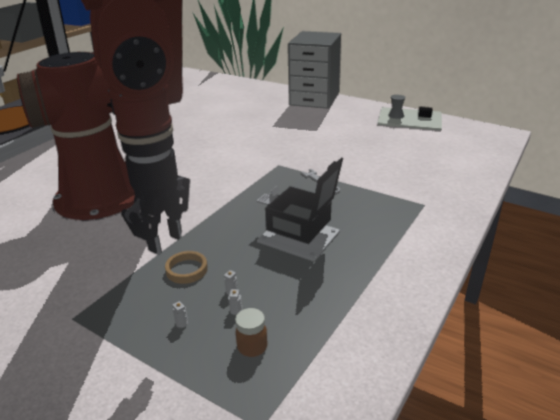

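The lid stands fully open, with its hole at top (241,216). In the wrist view the target hot end is at (280,198). I'll zoom in to get its block angle and check its position.

Run:
```python
from h import *
W=load('wrist3');T=load('top3');S=load('scene3')
print('noz',onz(W,280.5,200,.051),dep(W,280,200),dep(W,276,206))
cv2.imwrite('pics/he3.png',cv2.resize(W['color'][165:225,250:310,::-1],(600,600),interpolation=cv2.INTER_CUBIC))
a=cv2.resize(T['color'][150:270,195:285,::-1],None,fx=5,fy=5,interpolation=cv2.INTER_CUBIC);cv2.imwrite('pics/case3.png',a)
```

```text
noz [ 0.52879539 -0.24531138  0.051     ] [ 0.52828449 -0.24577244  0.05274027] [ 0.53530018 -0.24923669  0.04839379]
```

View pics/he3.png

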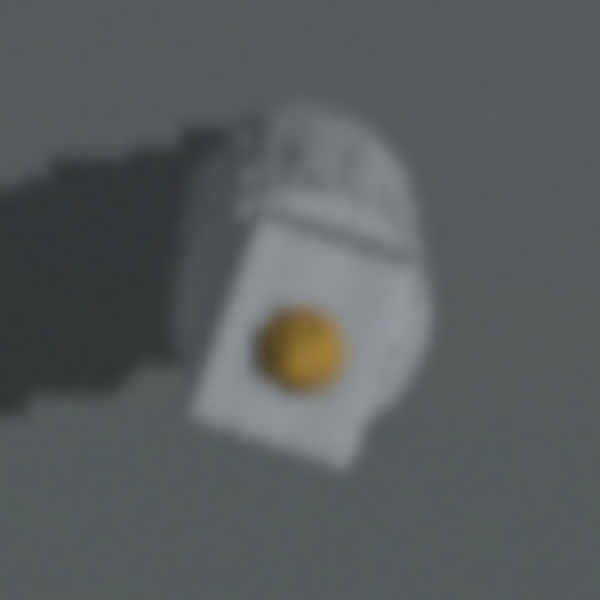

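View pics/case3.png

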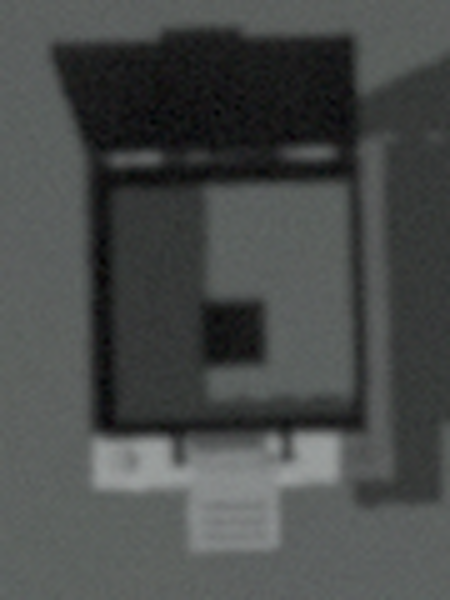

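Run:
```python
from h import *
W=load('wrist3');T=load('top3')
c=np.array([onz(W,250+x/10-.5,165+y/10-.5,.047) for x,y in [(192,410),(348,470),(410,265),(258,220)]])[:,:2]
print(c,c.mean(0)); 
for i in range(4):
    d=c[(i+1)%4]-c[i]; print(np.hypot(*d)*1000,np.degrees(np.arctan2(d[1],d[0])))
print('noz',onz(W,250+30.2-.5,165+35-.5,.051))
# hole corners in top crop: px = 195+x/5-.5
q=np.array([onz(T,195+x/5-.5+.1,150+y/5-.5+.1,.050) for x,y in [(202,298),(264,298),(264,365),(202,365)]]); print(q,q.mean(0))
g=T['color'].max(2); m=(g<45).astype(np.uint8); m[:208]=0;m[226:]=0;m[:,:233]=0;m[:,252:]=0
ys,xs=np.nonzero(m); print(len(xs),xs.mean(),ys.mean(),xs.min(),xs.max(),ys.min(),ys.max()); print(onz(T,xs.mean(),ys.mean(),.05))
th=np.radians(1.1); o=np.array([.5745,.1083]); print('pred',o+np.array([np.cos(th),np.sin(th)])*-.012)
```

```text
[[ 0.53538771 -0.25587302]
 [ 0.54087964 -0.24158197]
 [ 0.52142874 -0.23648797]
 [ 0.51753244 -0.25014373]] [ 0.52880714 -0.24602167]
15.309979782783515 68.97865154771559
20.106875909904133 165.32440038858675
14.200735964098099 -105.92463821769458
18.751941968231726 -17.790077185275585
noz [ 0.52834453 -0.24603169  0.051     ]
[[0.57811422 0.12146417 0.05      ]
 [0.57784998 0.09553798 0.05      ]
 [0.54977519 0.09571012 0.05      ]
 [0.55003464 0.12157089 0.05      ]] [0.56394351 0.10857079 0.05      ]
138 240.3768115942029 216.17391304347825 235 246 210 222
[0.56336929 0.11028806 0.05      ]
pred [0.56250221 0.10806963]
```

servo_tool:
  increments:
    - [0.001,0,-0.02,-0.15,0]
    - [0.001,0,-0.05,-0.3,0]
    - [0.001,0,-0.08,-0.3,0]
    - [0.001,0,-0.1,-0.3,0]
    - [0.001,0,-0.1,-0.3,0]

```text
t: 6.58
ee_pos: [0.5273, -0.2449, 0.0826]
orientation: [-90.0, 0.1, -16.9]
ft_force: [-0.1, -0.1, 0.3]
width: 0.497
```

Run:
```python
from h import *
print(robot.get_obs()['ee_pos'],robot.get_obs()['orientation'])
grab('wrist','w4');
for n in ('scene',): grab(n,n+'4')
cv2.imwrite('pics/s4c.png',cv2.resize(load('scene4')['color'][240:360,110:270,::-1],None,fx=5,fy=5))
```

```text
[ 0.52731181 -0.24491382  0.08257237] [-89.96571033   0.12761264 -16.85335814]
```

View pics/w4.png

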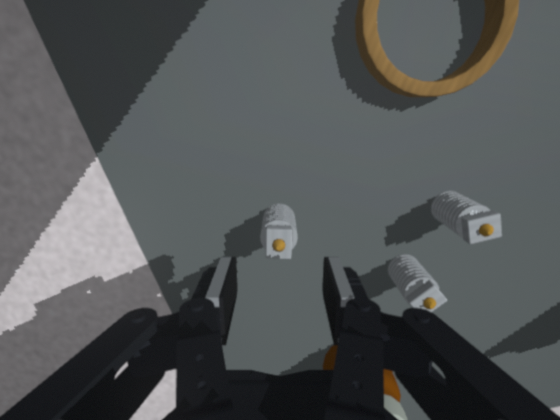

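View pics/s4c.png

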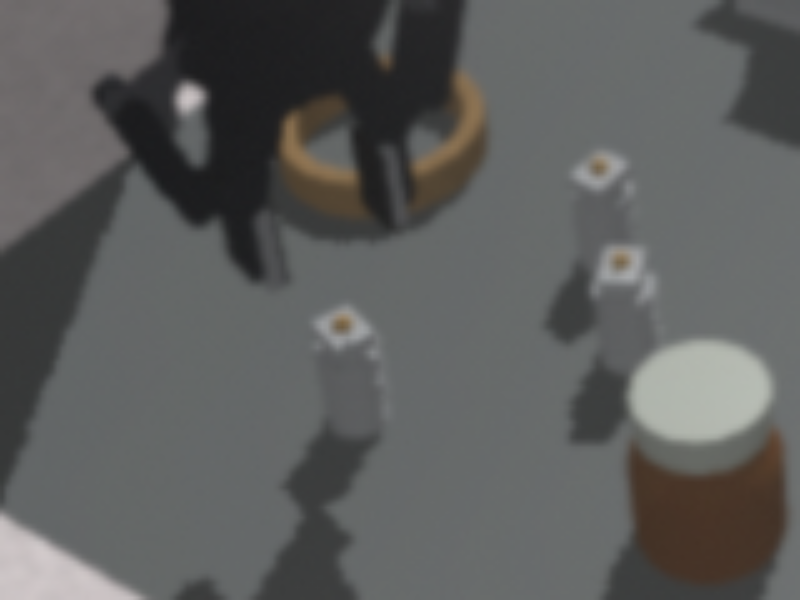

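The block is now square to the jaws, and the nozzle sits midway between them at (279,245). I'll check the offset before lowering.

Run:
```python
from h import *
W=load('w4');print(onz(W,279,245,.051),onz(W,280,206,.036)); print(proj(W,[.5275,-.246,.05]))
```

```text
[ 0.52811715 -0.24540043  0.051     ] [ 0.50953101 -0.23912405  0.036     ]
(np.float64(277.7422029686661), np.float64(243.66187740026356))
```

servo_tool:
  increments:
    - [0,0,-0.02,0,0]
    - [0,0,-0.04,0,0]
    - [0,0,-0.055,0,0]
    - [0,0,-0.065,0,0]
    - [0,0,-0.0705,0,0]
    - [0,0,-0.0705,0,0]
  force: 25

```text
t: 7.42
ee_pos: [0.5285, -0.2464, 0.0123]
orientation: [-90.0, 0.0, -16.9]
ft_force: [0.1, 0.2, 0.4]
width: 0.502
```

servo_tool:
  increments:
    - [0,0,0,0,-0.3]
    - [0,0,0,0,-0.5]
    - [0,0,0,0,-0.7]
    - [0,0,0,0,-1]
    - [0,0,0,0,-1]
    - [0,0,0,0,-1]
  force: 25

```text
t: 8.18
ee_pos: [0.5289, -0.2466, 0.0129]
orientation: [-90.0, -0.1, -16.9]
ft_force: [-1.1, -0.1, 6.6]
width: 0.268
```

Run:
```python
from h import *
print(robot.get_obs()['ee_pos'],robot.get_obs()['ft_force'])
grab('wrist','w5');
for n in ('scene',): grab(n,n+'5')
cv2.imwrite('pics/s5c.png',cv2.resize(load('scene5')['color'][240:360,110:270,::-1],None,fx=5,fy=5))
```

```text
[ 0.52891526 -0.24664909  0.01286277] [-1.0663678  -0.12432169  6.60691198]
```

View pics/w5.png

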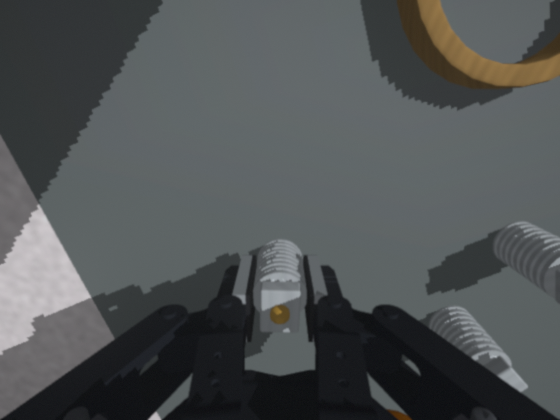

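View pics/s5c.png

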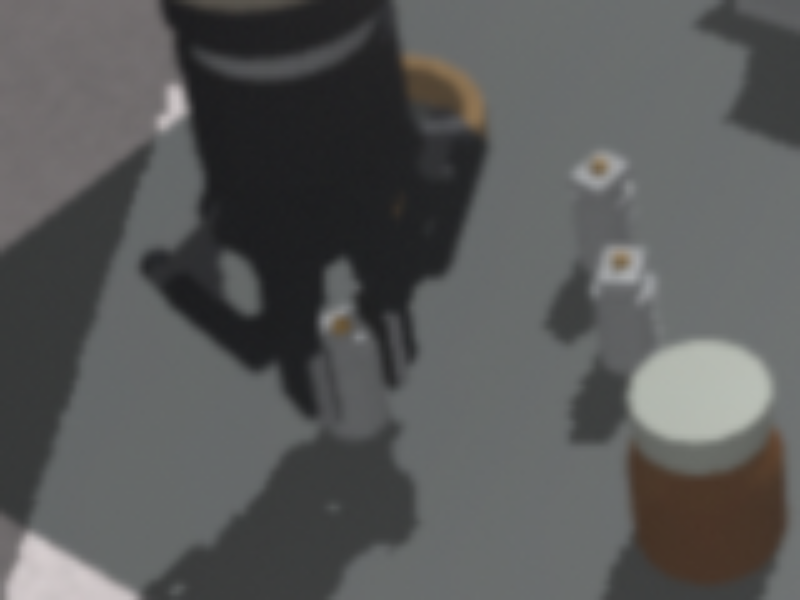

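The hot end is held upright between the pads, with the nozzle at wrist (280,313) and the opening at 0.27. The 6.6 N is the pads pressing it onto the table as they closed. I'll lift and carry it to above the hole.

servo_tool:
  increments:
    - [0,0,0.01,0,-1]
    - [0,0,0.04,0,-1]
    - [0,0,0.08,0,-1]
    - [0,0,0.12,0.05,-1]
    - [0,0.03,0.15,0.1,-1]
    - [0.005,0.07,0.158,0.15,-1]
    - [0.01,0.115,0.158,0.2,-1]
    - [0.015,0.16,0.158,0.25,-1]
    - [0.02,0.205,0.158,0.3,-1]
    - [0.025,0.25,0.158,0.3,-1]
    - [0.03,0.29,0.158,0.3,-1]
    - [0.0345,0.325,0.158,0.3,-1]

```text
t: 9.78
ee_pos: [0.5629, 0.0802, 0.1708]
orientation: [-90.0, -0.0, 1.1]
ft_force: [0.4, -0.1, 0.1]
width: 0.275
```

servo_tool:
  increments:
    - [0,0.02,0,0,-1]
    - [0,0.0295,0,0,-1]
    - [0,0.0295,0,0,-1]
    - [0,0.0295,0,0,-1]

```text
t: 10.28
ee_pos: [0.5631, 0.1071, 0.1703]
orientation: [-90.0, 0.0, 1.0]
ft_force: [0.4, 0.5, 0.4]
width: 0.274
```

Run:
```python
from h import *
print(robot.get_obs()['ee_pos'],robot.get_obs()['ft_force'])
for n in ('scene','wrist','top'): grab(n,n+'6')
cv2.imwrite('pics/s6c.png',cv2.resize(load('scene6')['color'][110:260,210:390,::-1],None,fx=4,fy=4))
```

```text
[0.56307173 0.10710791 0.17033953] [0.44966418 0.46880554 0.40199717]
```

View pics/wrist6.png

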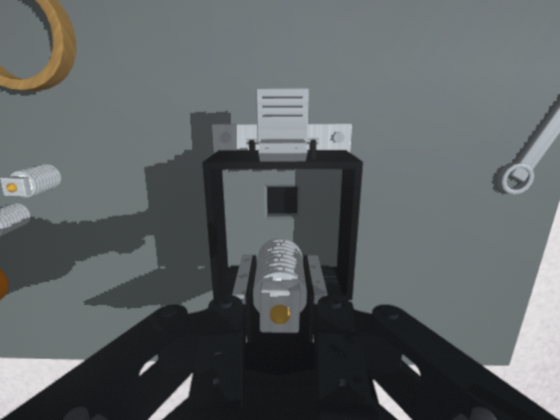

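View pics/s6c.png

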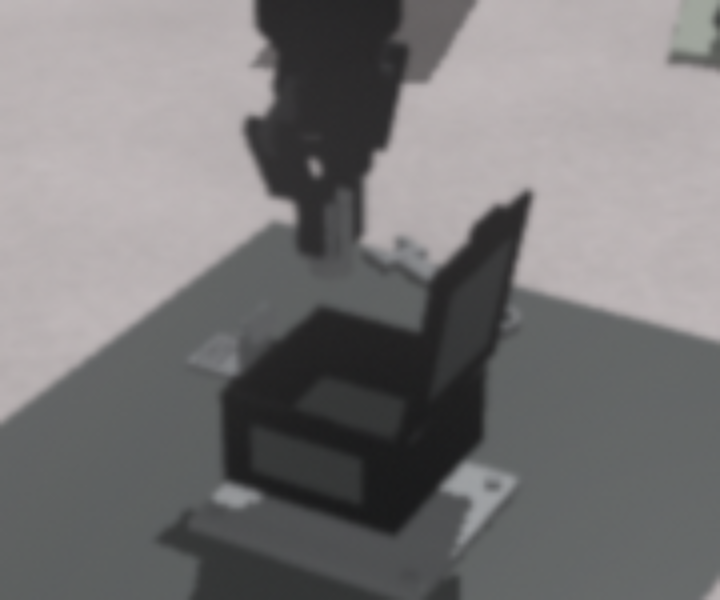

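The wrist view shows the held hot end, with the nozzle at (280,313) and the dark hole at (282,200). I'll measure both in this one view so the calibration errors cancel.

Run:
```python
from h import *
W=load('wrist6'); g=W['color'].max(2).astype(int)
cv2.imwrite('pics/w6c.png',cv2.resize(W['color'][175:335,220:340,::-1],None,fx=4,fy=4,interpolation=cv2.INTER_CUBIC))
print(g[200,255:310]); print(g[180:225,282])
h=W['color'].astype(int); 
m=((h[...,0]-h[...,2]>60)&(h[...,0]>120)).astype(np.uint8); m[:290]=0;m[:,:255]=0;m[:,305:]=0
ys,xs=np.nonzero(m);print('noz px',len(xs),xs.mean(),ys.mean(),onz(W,xs.mean(),ys.mean(),.208))
```

```text
[119 120 119 119 119 120 120 119 121 126 127 111  69  42  40  40  40  39
  39  40  40  40  38  40  39  39  38  39  38  33  32  33  31  32  31  32
  32  30  31  32  32  34  49  64  69  70  70  70  70  70  70  72  69  71
  71]
[121 120 120 120 109  96  74  50  40  39  40  40  39  39  39  40  39  39
  37  37  39  40  38  38  38  40  39  39  38  39  39  38  42  56  68  78
  95 108 113 115 119 119 119 119 119]
noz px 17 287.7647058823529 312.1764705882353 [0.56051724 0.11004242 0.208     ]
```

View pics/w6c.png

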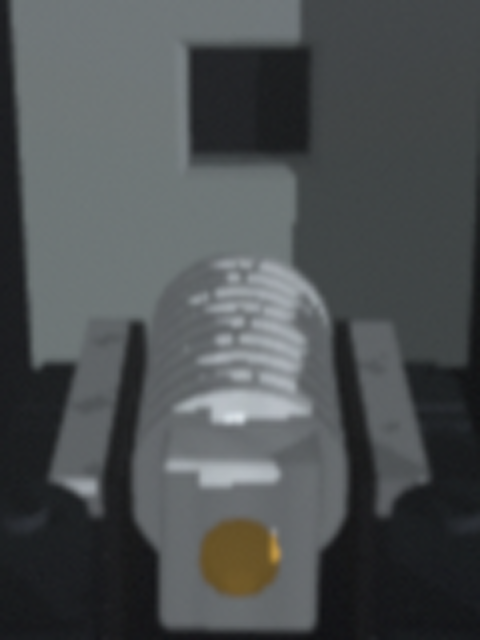

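Run:
```python
from h import *
W=load('wrist6')
for a,b in [(266.6,297.2)]:
  for z in (.046,.048,.050):
    print(z,[onz(W,u,v,z)[:2].round(4) for u,v in [(266.6,200),(297,200),(282,186),(282,213.5)]])
print('chamf',[onz(W,u,v,.05)[:2].round(4) for u,v in [(265.5,200),(298.5,200),(282,184.5),(282,216)]])
print('noz',onz(W,279.6,313.9,.208)[:2], 'tcp',robot.get_obs()['ee_pos'])
# bottom rim of the hotend cylinder, far visible end ~ crop y 255 , left/right at ~ (152,330),(330,330)
print('bot c', onz(W,220+240/4-.4,175+255/4-.4,.1575)[:2])
for u in [(216.5,264),(345,264)]: print('caseinner',onz(W,*u,.095)[:2])
print('caseedges', [onz(W,u,v,.096)[:2].round(4) for u,v in [(206,161),(360,161),(282,152)]])
```

```text
0.046 [array([0.5642, 0.0957]), array([0.5637, 0.1222]), array([0.5514, 0.1089]), array([0.5764, 0.1094])]
0.048 [array([0.5636, 0.0958]), array([0.5631, 0.1221]), array([0.5508, 0.1088]), array([0.5757, 0.1094])]
0.05 [array([0.5629, 0.0959]), array([0.5625, 0.1219]), array([0.5503, 0.1088]), array([0.575 , 0.1093])]
chamf [array([0.563 , 0.0949]), array([0.5624, 0.1232]), array([0.549 , 0.1088]), array([0.5773, 0.1094])]
noz [0.56136579 0.10689491] tcp [0.56310761 0.10727219 0.17034002]
bot c [0.55154679 0.10674322]
caseinner [0.60096204 0.05964015]
caseinner [0.59916101 0.15749114]
caseedges [array([0.5221, 0.0561]), array([0.5201, 0.161 ]), array([0.515 , 0.1077])]
```

The hole centre is about 2 mm left (+y) of the hot end's axis. I'll correct that, lower to just above the insert and look again.

servo_tool:
  increments:
    - [0.0005,0.002,-0.015,0,-1]
    - [0.0005,0.002,-0.035,0,-1]
    - [0.0005,0.002,-0.055,0,-1]
    - [0.0005,0.002,-0.075,0,-1]
    - [0.0005,0.002,-0.09,0,-1]
    - [0.0005,0.002,-0.1,0,-1]
    - [0.0005,0.002,-0.1,0,-1]
    - [0.0005,0.002,-0.1,0,-1]

```text
t: 11.42
ee_pos: [0.564, 0.1101, 0.0708]
orientation: [-90.0, -0.1, 1.1]
ft_force: [-0.6, 0.4, 0.3]
width: 0.271
```

Run:
```python
from h import *
print(robot.get_obs()['ee_pos'],robot.get_obs()['ft_force'])
for n in ('scene','wrist'): grab(n,n+'7')
cv2.imwrite('pics/s7c.png',cv2.resize(load('scene7')['color'][130:260,210:390,::-1],None,fx=4,fy=4))
cv2.imwrite('pics/w7c.png',cv2.resize(load('wrist7')['color'][175:335,200:360,::-1],None,fx=3.7,fy=3.7,interpolation=cv2.INTER_CUBIC))
```

```text
[0.56402955 0.1101254  0.07084254] [-0.59288408  0.43397604  0.25006753]
```

View pics/w7c.png

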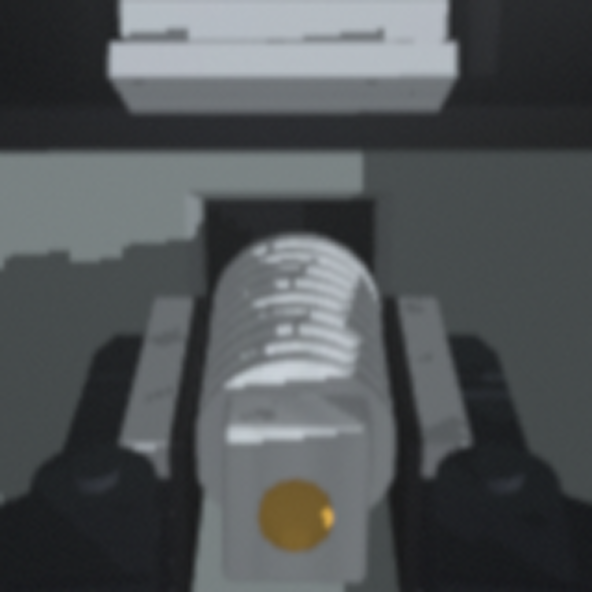

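View pics/s7c.png

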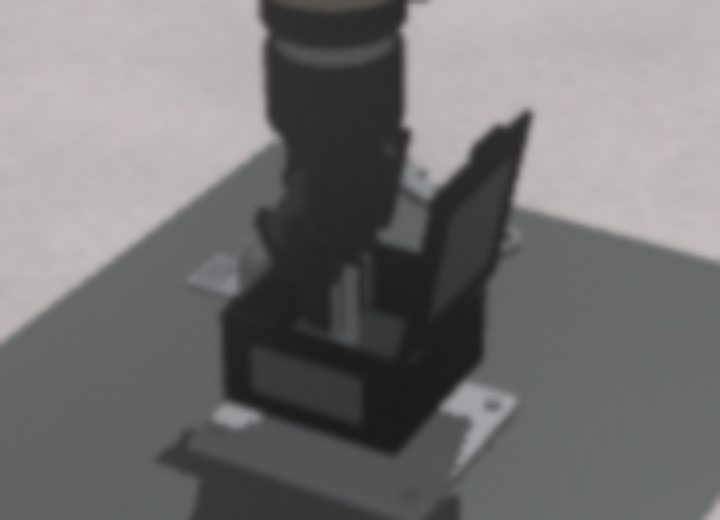

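Run:
```python
from h import *
W=load('wrist7'); f=lambda x,y:(200+(x+.5)/3.7-.5,175+(y+.5)/3.7-.5)
print('near bottom rim',onz(W,*f(297,235),.058)[:2],'holenear inner',onz(W,*f(291,199),.048)[:2],'chamf',onz(W,*f(291,192),.050)[:2])
for y,z in((205,.048),): 
  print('inner L/R',onz(W,*f(205,230),z)[:2],onz(W,*f(377,230),z)[:2])
print('noz',onz(W,*f(296,516),.109)[:2],W['cx'])
print('rim inner front wall',onz(W,*f(296,150),.05)[:2])
```

```text
near bottom rim [0.55251754 0.10993204] holenear inner [0.55102516 0.1090177 ] chamf [0.54910498 0.10898805]
inner L/R [0.55634023 0.09606375] [0.55583116 0.12215987]
noz [0.56215389 0.10992863] 279.4229144824371
rim inner front wall [0.54248545 0.10959801]
```

servo_tool:
  increments:
    - [0,-0.0008,-0.003,0,-1]
    - [0,-0.0008,-0.006,0,-1]
    - [0,-0.0008,-0.008,0,-1]
    - [0,-0.0008,-0.01,0,-1]
    - [0,-0.0008,-0.011,0,-1]

```text
t: 12.15
ee_pos: [0.5635, 0.1093, 0.0591]
orientation: [-90.0, 0.0, 1.1]
ft_force: [0.1, -0.6, -0.7]
width: 0.273
```

servo_tool:
  increments:
    - [0,0,-0.001,0,-1]
    - [0,0,-0.002,0,-1]
    - [0,0,-0.003,0,-1]

```text
t: 12.52
ee_pos: [0.5636, 0.1093, 0.0563]
orientation: [-90.0, -0.0, 1.1]
ft_force: [0.4, 0.4, -0.8]
width: 0.27
```

servo_tool:
  increments:
    - [0,0,-0.001,0,-1]
    - [0,0,-0.002,0,-1]
    - [0,0,-0.002,0,-1]

```text
t: 12.9
ee_pos: [0.5635, 0.1093, 0.0542]
orientation: [-90.0, 0.0, 1.1]
ft_force: [-0.6, 0.6, -0.7]
width: 0.271
```

It's inside the hole with no contact force. I'll feel for the floor.

servo_tool:
  increments:
    - [0,0,-0.001,0,-1]
    - [0,0,-0.001,0,-1]

```text
t: 13.15
ee_pos: [0.5635, 0.1093, 0.0533]
orientation: [-90.0, 0.0, 1.1]
ft_force: [0.1, -0.1, -1.4]
width: 0.274
```

servo_tool:
  increments:
    - [0,0,-0.001,0,-1]
    - [0,0,-0.001,0,-1]

```text
t: 13.4
ee_pos: [0.5637, 0.1093, 0.0524]
orientation: [-90.0, -0.0, 1.1]
ft_force: [-0.2, 0.4, -0.3]
width: 0.268
```

servo_tool:
  increments:
    - [0,0,-0.0007,0,-1]
    - [0,0,-0.0007,0,-1]

```text
t: 13.65
ee_pos: [0.5637, 0.1093, 0.0523]
orientation: [-90.0, -0.0, 1.1]
ft_force: [-2.7, -0.4, 8.0]
width: 0.27
```

servo_tool:
  increments:
    - [0,0,-0.0007,0,-1]
    - [0,0,-0.0007,0,-1]

```text
t: 13.9
ee_pos: [0.5638, 0.1093, 0.0522]
orientation: [-90.0, -0.1, 1.1]
ft_force: [-5.2, -0.7, 15.7]
width: 0.27
```

That's the floor, at TCP 0.0525. I'll ease off and let go.

servo_tool:
  increments:
    - [0,0,0.0014,0,-1]
    - [0,0,0.0014,0,-0.4]
    - [0,0,0.0014,0,-0.25]
    - [0,0,0.0014,0,-0.1]
    - [0,0,0.0014,0,-0.1]
    - [0,0,0.0014,0,-0.1]

```text
t: 14.65
ee_pos: [0.5635, 0.1093, 0.0523]
orientation: [-90.0, 0.0, 1.1]
ft_force: [0.3, 0.4, 1.0]
width: 0.449
```

Run:
```python
from h import *
print(robot.get_obs()['ee_pos'],robot.get_obs()['ft_force'])
for n in ('wrist',): grab(n,n+'8')
cv2.imwrite('pics/w8c.png',cv2.resize(load('wrist8')['color'][175:335,200:360,::-1],None,fx=3.7,fy=3.7,interpolation=cv2.INTER_CUBIC))
```

```text
[0.56353418 0.10929894 0.05225936] [0.34967119 0.35657435 1.02237741]
```

View pics/w8c.png

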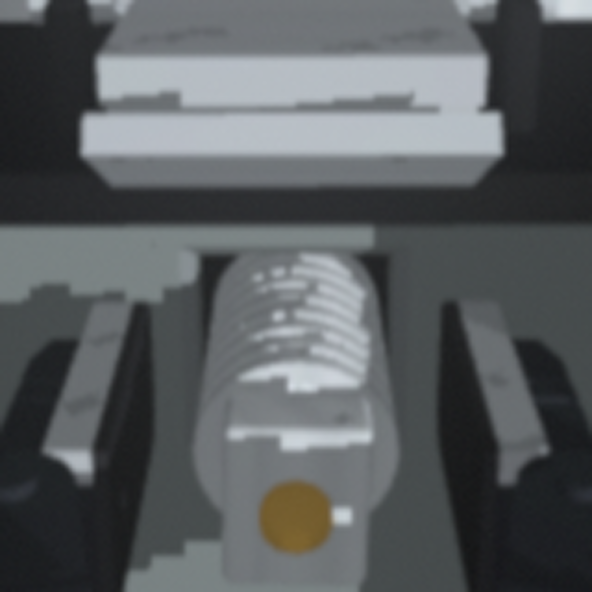

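The hot end stands in the hole and the pads are clear on both sides. I'll lift straight out and verify.

servo_tool:
  increments:
    - [0,0,0.01,0,-0.1]
    - [0,0,0.03,0,-0.1]
    - [0,0,0.06,0,-0.1]
    - [0,0,0.1,0,-0.1]
    - [0,0,0.14,0,-0.1]
    - [0,0,0.18,0,-0.3]
    - [0,0,0.2,0,-1]
    - [0,0,0.2,0,-1]
    - [0,0,0.2,0,-1]

```text
t: 15.82
ee_pos: [0.5631, 0.1092, 0.2515]
orientation: [-90.0, 0.1, 1.1]
ft_force: [-0.2, -0.9, -0.7]
width: -0.002
```

Run:
```python
from h import *
print(robot.get_obs()['ee_pos'],robot.get_obs()['ft_force'])
for n in ('wrist','scene'): grab(n,n+'9')
cv2.imwrite('pics/w9c.png',cv2.resize(load('wrist9')['color'][90:300,180:390,::-1],None,fx=2.8,fy=2.8,interpolation=cv2.INTER_CUBIC))
cv2.imwrite('pics/s9c.png',cv2.resize(load('scene9')['color'][100:260,210:390,::-1],None,fx=3.7,fy=3.7))
```

```text
[0.56305071 0.10924663 0.25152909] [-0.16790018 -0.92199659 -0.7274734 ]
```

View pics/w9c.png

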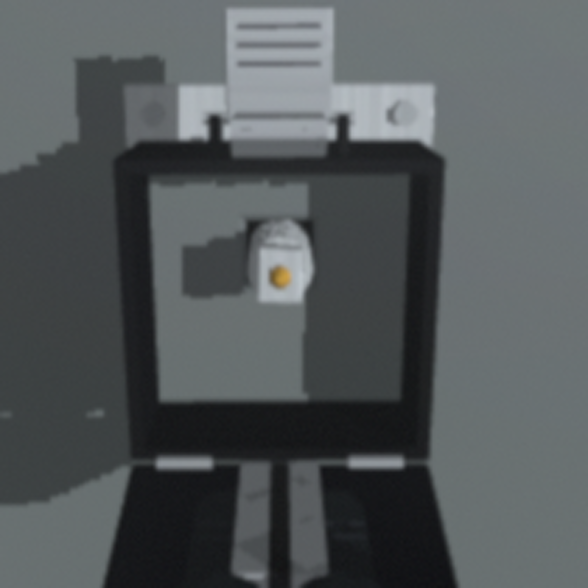

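View pics/s9c.png

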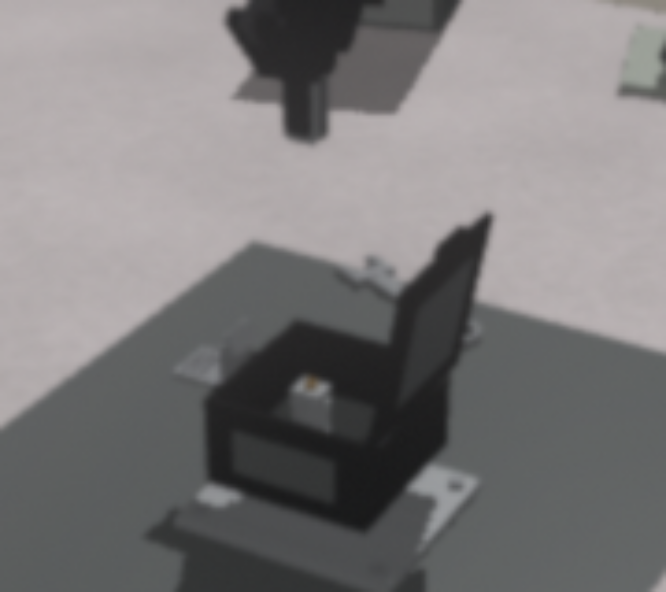

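The wrist crop shows the hot end upright in the hole, nozzle at (281,277), and the scene crop agrees with its nozzle at (312,383). Next I go over the lid and down behind it.

servo_tool:
  increments:
    - [0.04,0,0,0,-1]
    - [0.08,0.001,0,0,-1]
    - [0.11,0.001,0,0,-1]
    - [0.1265,0.001,0,0,-1]
    - [0.1265,0.001,0,0,-1]
    - [0.1265,0.001,-0.03,0,-1]
    - [0.1265,0.001,-0.06,0,-1]
    - [0.1265,0.001,-0.073,0,-1]
    - [0.1265,0.001,-0.073,0,-1]

```text
t: 17.05
ee_pos: [0.6892, 0.1103, 0.1788]
orientation: [-90.0, 0.1, 1.1]
ft_force: [0.6, -0.0, -1.0]
width: -0.001
```

Run:
```python
from h import *
print(robot.get_obs()['ee_pos'],robot.get_obs()['ft_force'],robot.get_obs()['qpos'])
for n in ('scene',): grab(n,n+'10')
cv2.imwrite('pics/s10c.png',cv2.resize(load('scene10')['color'][60:260,210:410,::-1],None,fx=3,fy=3))
```

```text
[0.68915929 0.11031343 0.17880332] [ 0.61171642 -0.04700374 -0.95623087] [3.09839201e+00 3.78370428e+01 1.74350202e+01 6.96943354e+01
 4.53855017e-04 1.99825328e+00]
```

View pics/s10c.png

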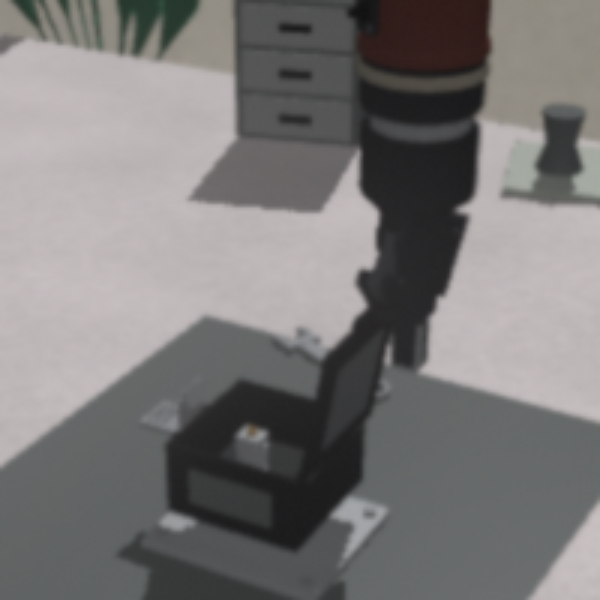

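servo_tool:
  increments:
    - [-0.012,0,0,0,-1]
    - [-0.022,0,0,0,-1]
    - [-0.032,0,0.001,0,-1]
    - [-0.0435,0,0.002,0,-1]
    - [-0.055,0,0.002,0,-1]
    - [-0.066,0,0.001,0,-1]
    - [-0.077,-0.0005,-0.002,0,-1]
    - [-0.087,-0.0005,-0.006,0,-1]
    - [-0.097,-0.001,-0.013,0,-1]
    - [-0.1054,-0.001,-0.019,0,-1]
    - [-0.1054,-0.001,-0.019,0,-1]

```text
t: 18.48
ee_pos: [0.5839, 0.1093, 0.1603]
orientation: [-90.0, 0.0, 1.1]
ft_force: [-0.1, 0.1, 0.7]
width: -0.0
```

Run:
```python
from h import *
print(robot.get_obs()['ee_pos'],robot.get_obs()['ft_force'])
for n in ('scene',): grab(n,n+'11')
cv2.imwrite('pics/s11c.png',cv2.resize(load('scene11')['color'][60:260,210:410,::-1],None,fx=3,fy=3))
```

```text
[0.58393829 0.10930883 0.16026613] [-0.10062526  0.06526055  0.74983423]
```

View pics/s11c.png

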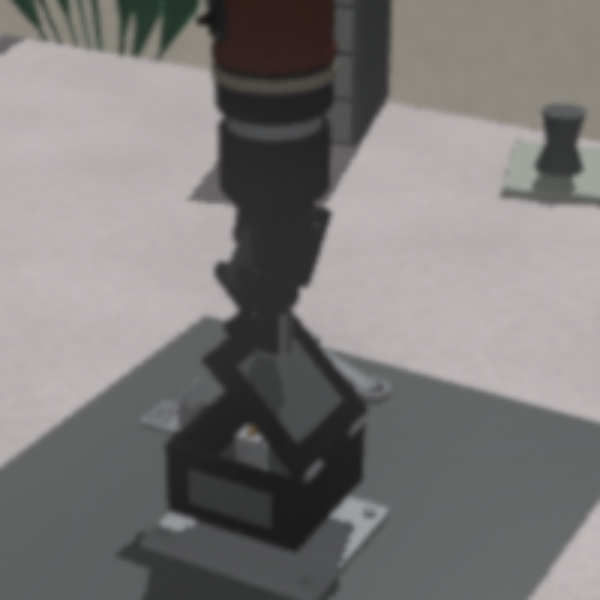

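The lid is following the fingertip, about 45° open and touched near its free edge. I'll go on down to the start of the ramp.

servo_tool:
  increments:
    - [-0.006,0,-0.006,0,-1]
    - [-0.011,0,-0.012,0,-1]
    - [-0.0147,0,-0.017,0,-1]
    - [-0.018,0,-0.023,0,-1]
    - [-0.0215,0,-0.03,0,-1]
    - [-0.0246,-0.0005,-0.0365,0,-1]
    - [-0.026,-0.0005,-0.041,0,-1]
    - [-0.027,-0.0005,-0.044,0,-1]
    - [-0.027,-0.0005,-0.044,0,-1]

```text
t: 19.65
ee_pos: [0.5575, 0.1088, 0.1161]
orientation: [-90.0, 0.0, 1.1]
ft_force: [-0.4, 0.0, 1.0]
width: 0.005
```

servo_tool:
  increments:
    - [0,0,-0.001,0,-1]
    - [0,0,-0.002,0,-1]
    - [-0.0005,0,-0.003,0,-1]
    - [-0.0005,0,-0.004,0,-1]
    - [-0.0005,0,-0.004,0,-1]

```text
t: 20.27
ee_pos: [0.5572, 0.1088, 0.1124]
orientation: [-90.0, -0.0, 1.1]
ft_force: [-0.3, -0.2, 2.2]
width: -0.0
```

servo_tool:
  increments:
    - [0,0,-0.001,0,-1]
    - [0,0,-0.002,0,-1]
    - [-0.0003,0,-0.003,0,-1]
    - [-0.0003,0,-0.003,0,-1]

```text
t: 20.78
ee_pos: [0.5567, 0.1088, 0.1094]
orientation: [-90.0, 0.0, 1.1]
ft_force: [-1.7, 0.6, 5.8]
width: 0.003
```

servo_tool:
  increments:
    - [0,0,-0.001,0,-1]
    - [0,0,-0.002,0,-1]
    - [0,0,-0.002,0,-1]

```text
t: 21.15
ee_pos: [0.5565, 0.1088, 0.1076]
orientation: [-90.0, 0.0, 1.1]
ft_force: [-3.6, -0.9, 8.9]
width: -0.005
```

servo_tool:
  increments:
    - [0,0,-0.001,0,-1]
    - [0,0,-0.002,0,-1]
    - [0,0,-0.002,0,-1]

```text
t: 21.52
ee_pos: [0.5568, 0.1088, 0.105]
orientation: [-90.0, 0.0, 1.1]
ft_force: [0.1, -0.1, 0.4]
width: 0.001
```

The force rose to 8.9 N and then dropped to nothing, which suggests the lid snapped shut. I'll lift off and look.

servo_tool:
  increments:
    - [0,0,0.02,0,-1]
    - [0,0,0.06,0,-1]
    - [0,0,0.1,0,-1]
    - [-0.01,-0.06,0.14,0,-1]
    - [-0.02,-0.11,0.16,0,-1]
    - [-0.04,-0.16,0.16,0,-1]
    - [-0.06,-0.2,0.16,0,-1]
    - [-0.06,-0.2,0.16,0,-1]

```text
t: 22.52
ee_pos: [0.496, -0.0936, 0.2653]
orientation: [-90.0, -0.0, 0.9]
ft_force: [1.0, 1.2, -0.4]
width: -0.001
```

Run:
```python
from h import *
for n in ('scene','top','wrist'): grab(n,n+'12')
T=load('top12');P=cloud(T);z=P[...,2];T0=load('top0');z0=cloud(T0)[...,2]
for s in [(slice(182,190),slice(222,258)),(slice(195,228),slice(225,258)),(slice(228,236),slice(222,258)),(slice(250,258),slice(237,246))]: print(np.median(z0[s]),np.median(z[s]))
a=load('scene12')['color'][150:270,220:380,::-1];b=load('top12')['color'][160:280,190:350,::-1]
cv2.imwrite('pics/f.png',np.vstack([cv2.resize(x,(400,300),interpolation=cv2.INTER_CUBIC) for x in (a,b)]))
```

```text
0.1009914836087758 0.1008796795376746
0.10188725458480051 0.10186117286573655
0.10128118152657518 0.10103062660559661
0.08081022340102248 0.08066316545066601
```

View pics/f.png

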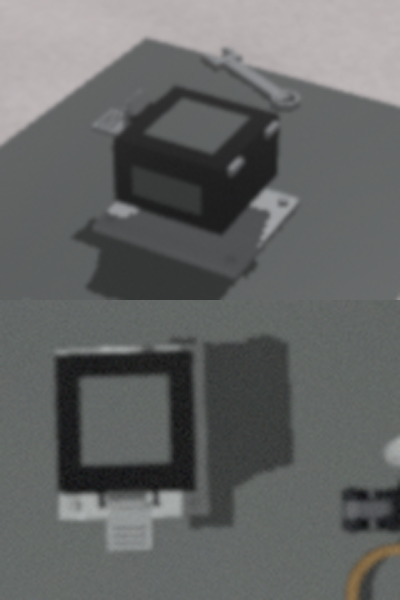

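View pics/top12.png

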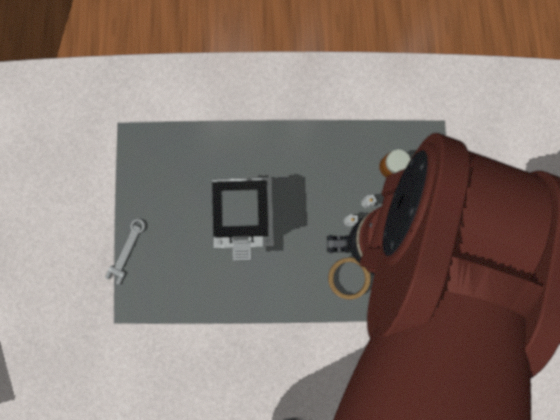

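The lid is flat and shut, with lid and pad heights matching the start to within 0.3 mm, the button at rest, and the jar, tape and wrench where they began. I'm handing in.

```bash
python3 -c "
from h import *
print(robot.get_obs()['t'],robot.get_obs()['joint_vel'].round(2)); print(robot.hand_in())"
```

```text
22.675 [ 1.04  0.19  0.24  0.03 -0.08 -0.12]
the job is handed in; nothing more can be done
None
```

The hot end is stored in the case with the lid latched shut, and I handed the job in at 22.7 s of the 72 s allowed. No verdict was reported, so the results below are from my own checks.

- **Opening:** I pressed the button pad with at most about 6 N. Touch put the pad roughly 1 mm above its nominal height. The lid popped fully open.
- **Placing:** I took the hot end farthest to the robot's right and stood it nozzle up in the hole. While feeling for the floor I pushed it down with up to about 16 N through the hot end before easing off. After I let go, both the wrist and scene views showed it upright in the hole.
- **Closing:** I swung the lid over and pressed it down. The highest force I read was about 9 N, and it then fell to zero, which suggests the snap.

**Last checks:** Lid and pad heights matched the starting picture to within 0.3 mm, so the lid looked shut and the button at rest. The jar, tape and wrench were where they started, and the arm was clear of everything. I could not see the hot end after the lid closed.

One measurement disagreed. In the wrist views the hot end's tip and its base gave centres about 2 mm apart along x. I took this as calibration error or a slight tilt, since it went into the hole without any sideways force.

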